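Set the fume-extraction iris damper to three-quarters open

ROBOT

A 6-joint arm with a two-finger parallel gripper is mounted at the origin on the work surface. World frame = base frame: x ahead of the robot, y to its left, z up, the work surface at z = 0. Lengths are in m, angles in rad, forces in N, time in s.
With the tool pointing down it reaches from about 0.3 to 0.775 m from the base axis. Payload 14.6 kg.
Tool frame: the origin (TCP) lies at the very end of the fingers, on their centre line; the grasp point (between the pads) lies 19 mm behind it; y points along the fingers, x is the direction in which the jaws open and shut, and the axes are right-handed (so a half turn about y gives the same grasp; the last joint's range is limited). The gripper opens to 85 mm and grips with 20 to 120 N. Pads are 22 mm wide; open, the fingers measure 114 mm over their backs; the gripper's body (76 mm by 85 mm) begins 54 mm behind the grasp point. The pads swing forward as they close: fully open they stand 13 mm farther back than shut.
Start: joints at [-0.067, 0.3, 1.521, -0, 1.321, -0.067], TCP at [0.55, -0, 0.211] pointing down, gripper open.
Joint ranges: [-3.03, 3.03], [-0.79, 2.21], [0.23, 2.52], [-1.04, 4.18], [0, 3.07], [-2.55, 2.55]. Speed limits (rad/s): [2.22, 2.22, 2.57, 3.14, 3.14, 3.14].

INTERFACE

Orientations are given as a unit quaternion [x, y, z, w].
In Python, from station import telemetry, vision, env gives the robot as it stands. The module is installed in compiled form; this text tells all that it offers.
- The arm moves only by the tool jog_arm, never from a script. Its arguments are lists of equal length, an entry for each row: "linear": the shift along the tool's x, y, z in cm, a list of three; "twist": the turn about the tool's y in rad. A call has 1 to 5 rows; each row shifts and turns the commanded pose from where the row before left it, along the tool's axes as they then stand; what a row does not reach is not made up. A row lasts 1/10 s, in which the tool goes at most 50 mm and 8.59 degrees, less where a joint would pass 70% of its speed; a pose out of reach is approached as far as the arm can. A call with a gripper value outside its range is refused whole. "grip" is the opening in per cent of the stroke, from 0 (shut) to 100 (fully open), set as the call begins (left out, the last holds). The fingers move at their own pace and stop on an object; "force" is the grip in N (left out, the last holds). Time passes only in rows, so rows that do not move let the fingers close. It gives the time, the measured TCP pose, the force and the opening at its end, in the units of the state.
- telemetry.sense(): the state, without advancing time (a new reading comes with each control period).
- vision.snapshot(name): name is "scene" or "side" or "wrist"; returns the picture (400x640x3 uint8, blue, green, red); there is no depth.
- vision.camera_params(name): a dict with "camera_matrix" (3x3 intrinsics, pixels), "extrinsics" (4x4, takes a point from world to camera coordinates). Camera axes: x right, y down, z forward; pixel columns grow to the right and rows downward; lengths in m; the calibration is good to about 2 mm. A picture is of the moment at which its call begins: read the wrist's pose just before it. camera_params takes no time and is no camera call; for the wrist camera it gives the pose at the moment of the call.
- env.job_done(): hands the job in, once; it reports no verdict.
The state is a dict: "clock": time; "joint_positions": joint angles; "qvel": joint speeds; "joint_efforts": joint torques, N m; "position": TCP position; "tool_rot": TCP orientation; "wrist_force": force on the tool from outside, world axes, zero at the start; "ft_torque": the same for the moment, N m; "gripper_width": finger opening in m.
Only numpy, scipy, OpenCV 4.12 (cv2) and the standard library are available. Lean on these libraries where they do the work, as an engineer would, in place of code of your own. Each camera call takes 0.05 s, during which the arm holds its last target. There are 200 camera calls.

TASK

Set the iris damper of the bench's solder-fume inlet to three-quarters open: with the closed fingers, push its lever round until the iris is fully shut against its stop, so that the leaves are seated, then push the lever back the other way until the pointer stands on the three-quarter mark of the scale, and leave it there. Push the lever's knob from the side, without taking it between the fingers, and leave the other things on the bench where they are.

Things in the scene. Friction and masses are not known exactly. Their poses are not given: they have to be found in the camera images.
- iris_ring (a joint): the damper's setting ring with its lever, rad, hinged on the vertical axis through ring_axis: 0 = fully shut (stop), 1.745 (100 deg) = fully open (stop); grows as the lever goes anticlockwise seen from above. The three-quarter mark is at 1.309 (75 deg). Stiff: 2 to 3 N at the knob moves it; it stays where it is left, no spring, no play
- knob (a point): centre of the black upright knob at the lever's end: round, 20 mm diameter, from 19 mm below this point to 18 mm above. 91 mm above the bench, on a circle of 125 mm radius about ring_axis. x points along the lever, away from the axis; z up. The lever is a steel strip 18 mm wide, 84 to 142 mm from the axis, its top 24 mm below this point; the space above it beside the knob is free
- ring_axis (a point): point on the damper's vertical axis, level with the dark round cover that carries the scale, 78 mm above the bench. Round steel housing of 169 mm diameter on a duct spigot, on a 200 mm square plate screwed to the bench; only the knob stands higher than 82 mm. Eight leaves in its mouth close as the ring is turned to shut. A steel pointer on the ring, on the line of the lever, reads on the scale
- mark_shut (a point): the long white mark at the shut end of the scale, on the cover, 70 mm from the axis (a solid white dot lies just beyond it; a hollow white ring beyond the fully-open end). Long marks at shut, a quarter, a half, three quarters and fully open, 25 deg apart; short marks every 5 deg between
- mark_three_quarter (a point): the three-quarter mark: the fourth long white mark counted from the shut one, 75 degrees from it anticlockwise seen from above, 70 mm from the axis
- solder_reel: bystander: reel of solder standing on its flange, 60 mm diameter, 55 mm tall, loose, beside the damper; origin under its centre
- tape_roll: bystander: white roll of tape lying flat, 72 mm diameter, 25 mm tall, loose, on the other side of the damper; origin under its centre
- capacitor: bystander: dark upright drive capacitor with two screw terminals, 65 mm diameter, 94 mm tall, loose, outside the lever's sweep, at least 57 mm from the knob's path to its side; origin under its centre
- heatsink: bystander: finned aluminium heat sink 110 x 75 x 35 mm, loose; origin under its centre
- pliers: bystander: crimping pliers, one handle blue, one yellow, about 205 mm long, lying flat; origin under the middle
- circuit_board: bystander: green circuit board 100 x 150 mm with components, 22 mm tall, lying flat; origin under its centre
- flux_bottle: bystander: small cream bottle with a thin spout, 44 mm diameter, 112 mm tall, standing; origin under its centre

How it is judged:
By the outcome, as a careful person would: the job done as asked, in the order asked, and still so for the second after the job is handed in, with the robot touching nothing.
It also fails if it takes over 61 s, if anything falls off the work surface, if the arm or the gripper's body presses on something with over 40 N, if the wrist force passes 120 N, or if a joint passes its speed limit or range.

## Working session

There is one attempt and no reset: what is moved stays moved. The work goes in short steps, Python scripts to look and compute and a tool call to move; the robot and the scene stay as the last step left them, time stands still between calls to the robot, and variables do not carry over. Pictures are saved under pics/ and viewed, about 8 in all and at most 12, crops included, and the job is handed in when it is done.

Besides the shell and the picture viewer there is one more tool, called by a JSON object that holds its "name" and its "arguments". jog_arm: Moves the arm, as the interface text tells. Its arguments: {"type":"object","properties":{"linear":{"type":"array"},"twist":{"type":"array"},"grip":{"type":"number"},"force":{"type":"number"}},"required":["linear","twist"]}

```bash
mkdir -p pics; cat > h.py <<'E'
import numpy as np, cv2
from station import telemetry, vision, env
def snap(n,f):
    im=vision.snapshot(n); cv2.imwrite(f'pics/{f}.png',im); return im
def ray(n,u,v,z,P=None):
    P=P or vision.camera_params(n); K=np.array(P['camera_matrix']);E=np.array(P['extrinsics'])
    d=E[:3,:3].T@np.linalg.solve(K,[u,v,1.]); c=-E[:3,:3].T@E[:3,3]
    return c+d*(z-c[2])/d[2]
def proj(n,p,P=None):
    P=P or vision.camera_params(n); K=np.array(P['camera_matrix']);E=np.array(P['extrinsics'])
    q=K@(E[:3,:3]@np.array(p)+E[:3,3]); return q[:2]/q[2]
E
python3 - <<'E'
from h import *
s=telemetry.sense(); print({k:np.round(s[k],3) for k in s})
a=snap('scene','scene0'); b=snap('side','side0')
for n in('scene','side'):
    P=vision.camera_params(n);E=np.array(P['extrinsics']);print(n,-E[:3,:3].T@E[:3,3],P['camera_matrix'])
E
```

```text
{'clock': np.float64(0.0), 'joint_positions': array([-0.067,  0.3  ,  1.522, -0.   ,  1.321, -0.067]), 'qvel': array([-0.   , -0.   , -0.   ,  0.001, -0.   ,  0.001]), 'joint_efforts': array([ 2.0000e-03, -5.4349e+01, -3.6178e+01,  0.0000e+00,  4.0000e-03,
       -0.0000e+00]), 'position': array([0.55, 0.  , 0.21]), 'tool_rot': array([-0.707,  0.   ,  0.   ,  0.707]), 'wrist_force': array([-0.672, -0.243, -0.694]), 'ft_torque': array([ 0.02 ,  0.029, -0.024]), 'gripper_width': np.float64(0.085)}
scene [ 1.0885381  -0.78813051  1.32067039] [[485.93866462   0.         321.75447874]
 [  0.         485.93866462 200.85373732]
 [  0.           0.           1.        ]]
side [0.30052521 1.35824503 0.95481654] [[500.8863696    0.         314.14786617]
 [  0.         500.8863696  203.74578272]
 [  0.           0.           1.        ]]
```

View pics/scene0.png

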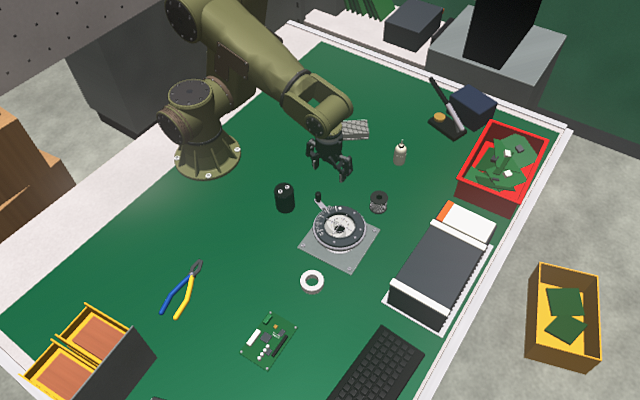

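View pics/side0.png

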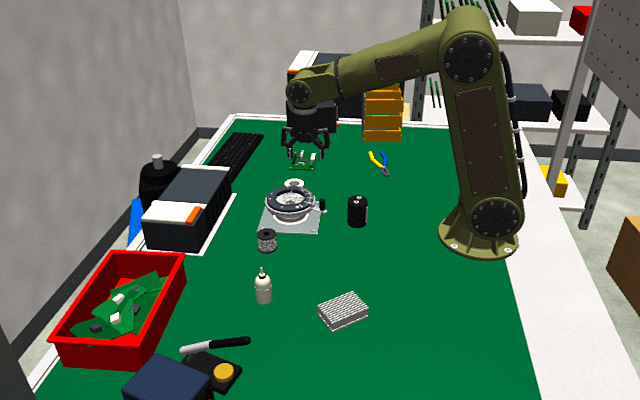

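Scene view: damper at about (340,230), knob at about (319,197), capacitor at (284,197), reel at (378,202) and tape at (312,281). Side view: damper at (291,203), knob at (320,206), capacitor at (357,211). I'll enlarge both.

```bash
python3 - <<'E'
from h import *
a=cv2.imread('pics/scene0.png')[170:270,270:400]; b=cv2.imread('pics/side0.png')[165:245,235:375]
f=lambda i:cv2.resize(i,None,fx=5.5,fy=5.5,interpolation=cv2.INTER_CUBIC)
cv2.imwrite('pics/c1.png',f(a)); 
cv2.imwrite('pics/c2.png',f(b))
print(ray('scene',340,230,.078),ray('side',291,203,.078),ray('scene',319,197,.1),ray('side',321,204,.1))
E
```

```text
[ 0.62850116 -0.05191155  0.078     ] [ 6.01165860e-01 -2.66416999e-04  7.80000000e-02] [0.50960513 0.00582444 0.1       ] [0.49768236 0.02709459 0.1       ]
```

View pics/c1.png

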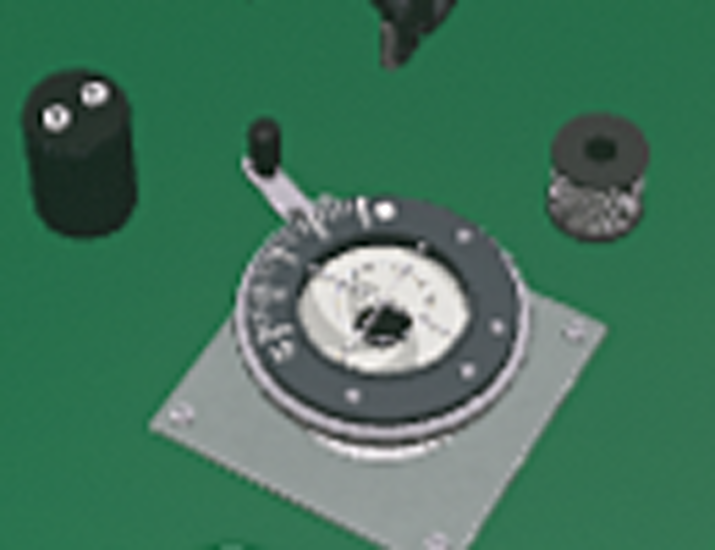

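View pics/c2.png

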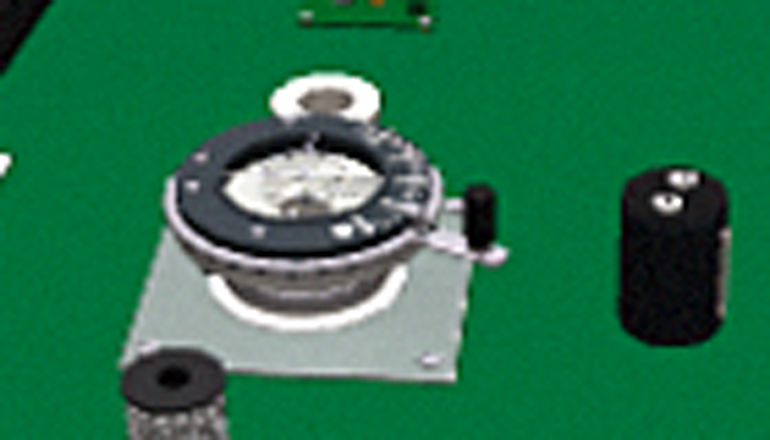

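Scene crop: cover centre near (382,315), shut dot (385,210), hollow ring (281,352), knob top (265,125) and foot (265,172). Side crop: cover centre (305,186), dot (343,230), knob top (481,190). Next I'll triangulate and take a wrist view.

```bash
python3 - <<'E'
from h import *
S=lambda x,y:(270+x/5.5,170+y/5.5); D=lambda x,y:(235+x/5.5,165+y/5.5)
for nm,a,b,z in [('axis',(382,315),(305,186),.079),('dot',(385,210),(343,230),.079),('knobtop',(265,124),(481,189),.109),('cap',(76,105),(675,185),.09)]:
    print(nm,ray('scene',*S(*a),z).round(4),ray('side',*D(*b),z).round(4))
print('ring',ray('scene',*S(281,352),.079).round(4))
print('cap',)
P=vision.camera_params('wrist');w=snap('wrist','w0');np.save('w0.npy',P,allow_pickle=True);print(telemetry.sense()['clock'])
E
```

```text
axis [ 0.6218 -0.0448  0.079 ] [ 0.6076 -0.024   0.079 ]
dot [0.5821 0.0191 0.079 ] [0.5759 0.0213 0.079 ]
knobtop [0.5012 0.0137 0.109 ] [0.4949 0.0132 0.109 ]
cap [ 0.3893 -0.0247  0.09  ] [ 0.3856 -0.0366  0.09  ]
ring [ 0.5886 -0.0977  0.079 ]
cap
0.15
```

View pics/w0.png

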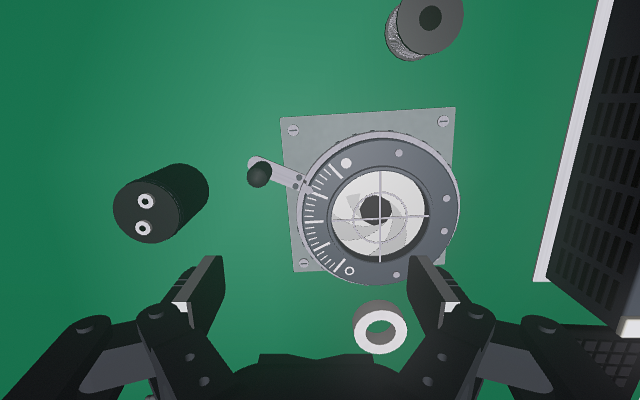

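Wrist view: damper axis near (380,209), shut dot (346,163), hollow ring (349,271), knob top (259,174). I'll enlarge the scale.

```bash
python3 - <<'E'
from h import *
w=cv2.imread('pics/w0.png')[130:290,235:435]
cv2.imwrite('pics/c3.png',cv2.resize(w,None,fx=3.7,fy=3.7,interpolation=cv2.INTER_CUBIC))
P=np.load('w0.npy',allow_pickle=True).item()
for nm,u,v,z in [('axis',380,209,.079),('dot',346,163,.079),('ring',349,271,.079),('knobtop',259,174,.109),('cap',145,210,.094),('reel',430,18,.055),('tape',381,330,.025)]:
    print(nm,ray('',u,v,z,P).round(4))
E
```

```text
axis [ 0.6133 -0.0245  0.079 ]
dot [0.5782 0.0218 0.079 ]
ring [ 0.5848 -0.094   0.079 ]
knobtop [0.5006 0.0179 0.109 ]
cap [ 0.3882 -0.0204  0.094 ]
reel [0.6523 0.1493 0.055 ]
tape [ 0.6368 -0.2148  0.025 ]
```

View pics/c3.png

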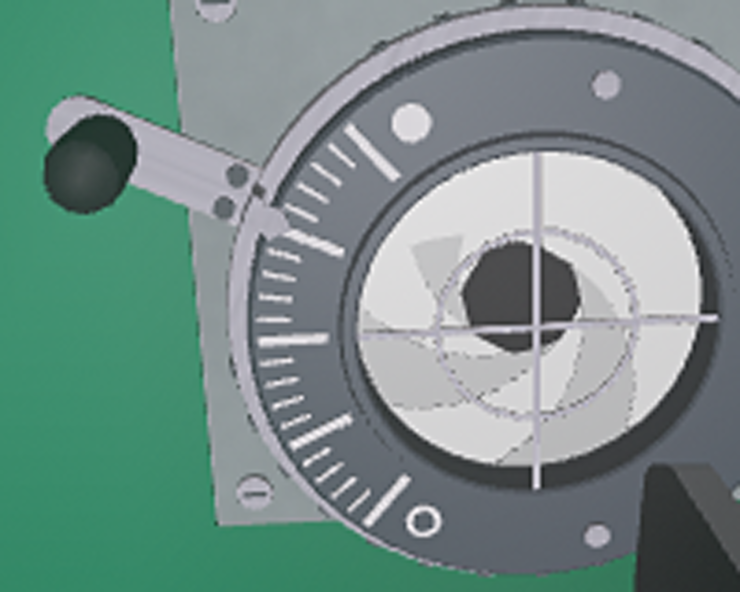

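```bash
cat >> h.py <<'E'
from scipy.optimize import least_squares
def fitmarks(W):  # W: 5x2 world mark centres
    k=np.arange(5)*np.radians(25)
    f=lambda p:np.r_[p[0]+p[3]*np.cos(p[2]+k)-W[:,0],p[1]+p[3]*np.sin(p[2]+k)-W[:,1]]
    r=least_squares(f,[.61,-.025,2.3,.07]); return r.x,r.fun
E
python3 - <<'E'
from h import *
P=np.load('w0.npy',allow_pickle=True).item()
C=lambda x,y:(235+x/3.7-.36,130+y/3.7-.36)
M=[(372,153),(313,241),(293,339),(321,432),(388,500)]
W=np.array([ray('',*C(*m),.079,P)[:2] for m in M]); p,e=fitmarks(W)
print(p,np.degrees(p[2]),(e*1e3).round(1))
ax=p[:2]
for nm,x,y,z in [('pointer',288,224,.08),('knob',86,172,.109)]:
    q=ray('',*C(x,y),z,P)[:2]-ax; print(nm,q+ax,np.hypot(*q),np.degrees(np.arctan2(q[1],q[0])%(2*np.pi)-p[2]))
for d in (-5,0,25,75,100): 
    a=p[2]+np.radians(d); print(d,np.degrees(a)%360,ax+.125*np.array([np.cos(a),np.sin(a)]))
E
```

```text
[ 0.61359403 -0.03385854  2.32841741  0.0658644 ] 133.4084905710525 [ 0.2 -0.6  0.3  0.3 -0.2 -0.   0.1 -0.2  0.2 -0.1]
pointer [ 0.54632957 -0.00479267] 0.07327572649393181 23.221698074860768
knob [0.49951415 0.01605458] 0.12452122824869137 22.960794152743805
-5 128.4084905710525 [0.53593604 0.06409164]
0 133.4084905710525 [0.52769463 0.05695057]
25 158.4084905710525 [0.49736515 0.01213981]
75 208.4084905710525 [ 0.50364677 -0.09332785]
100 233.40849057105254 [ 0.53908079 -0.13422176]
```

{"name": "jog_arm", "arguments": {"linear": [[-2,0,-0.7],[-2,0,-0.7],[-2.1,0,-0.8],[0,0,0],[0,0,0]], "twist": [0,0,0,0.1,0], "grip": 0, "force": 40}}

```text
clock: 0.65
position: [0.4887, -0.0222, 0.2109]
tool_rot: [-0.706, 0.036, -0.036, 0.706]
wrist_force: [-1.0, 1.1, -0.2]
gripper_width: 0.0123
```

{"name": "jog_arm", "arguments": {"linear": [[0,3,0],[0,3,0],[0,3,0],[0,2,0],[0,0,0]], "twist": [0,0,0,0,0]}}

```text
clock: 1.15
position: [0.4878, -0.0217, 0.0983]
tool_rot: [-0.706, 0.036, -0.033, 0.706]
wrist_force: [-0.7, 0.3, 0.9]
gripper_width: 0.0001
```

{"name": "jog_arm", "arguments": {"linear": [[0,1,0],[0,1,0],[0,0,0]], "twist": [0,0,0]}}

```text
clock: 1.45
position: [0.4887, -0.022, 0.08]
tool_rot: [-0.706, 0.036, -0.035, 0.706]
wrist_force: [0.2, -0.5, 0.6]
gripper_width: -0.0003
```

```bash
python3 - <<'E'
from h import *
P=vision.camera_params('wrist');np.save('w1.npy',P,allow_pickle=True);w=snap('wrist','w1');s=telemetry.sense();print(s['position'])
p=s['position'];print(proj('',p,P), proj('',[.4995,.016,.109],P))
E
```

```text
[ 0.48897134 -0.0219711   0.08067968]
[316.93618455 244.90482203] [332.22294046 193.80176085]
```

View pics/w1.png

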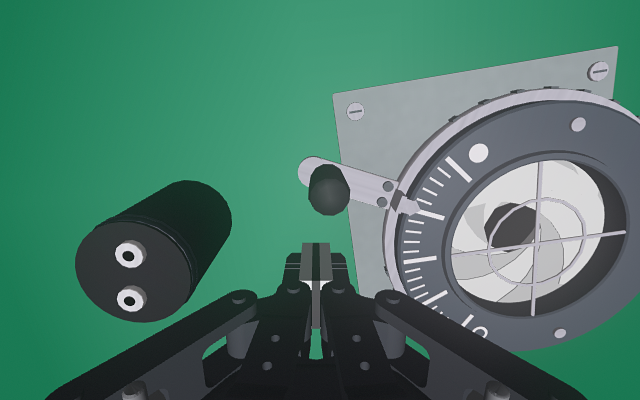

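The knob top is at (329,190) against a predicted (332,194), so the estimate is good. The closed fingers are at (316,245), clear on the open side of the knob. Now sweeping clockwise toward shut.

{"name": "jog_arm", "arguments": {"linear": [[0.01,0,0.55],[0.01,0,0.55],[0.01,0,0.55],[0.01,0,0.55],[0.01,0,0.55]], "twist": [0.044,0.044,0.044,0.044,0.044]}}

```text
clock: 2.0
position: [0.495, 0.0048, 0.0815]
tool_rot: [0.698, -0.113, 0.114, -0.698]
wrist_force: [-0.0, -3.4, -0.7]
gripper_width: -0.0001
```

{"name": "jog_arm", "arguments": {"linear": [[0.01,0,0.55],[0.01,0,0.55],[0.01,0,0.55],[0.01,0,0.55]], "twist": [0.044,0.044,0.044,0.044]}}

```text
clock: 2.4
position: [0.5038, 0.0249, 0.0815]
tool_rot: [0.685, -0.174, 0.175, -0.685]
wrist_force: [0.0, -3.9, 0.2]
gripper_width: 0.0001
```

```bash
cat >> h.py <<'E'
AX=np.array([.6136,-.0339]); A0=133.41
def tool(s=None):
    from scipy.spatial.transform import Rotation as R
    s=s or telemetry.sense(); p=np.array(s['position']); q=p[:2]-AX
    z=R.from_quat(s['tool_rot']).as_matrix()[:,2]; F=np.array(s['wrist_force'])
    a=np.degrees(np.arctan2(q[1],q[0]))%360-A0
    print('t',round(s['clock'],2),'finger theta',a.round(2),'r',np.hypot(*q).round(4),'z',p[2].round(4),'toolz theta',(np.degrees(np.arctan2(z[1],z[0]))+90-A0).round(2),'F along z',(F@z).round(2),'F',F.round(1))
E
python3 -c "
from h import *
tool()"
```

```text
t 2.4 finger theta 18.41 r 0.1246 z 0.0815 toolz theta 18.08 F along z -3.38 F [ 0.  -3.9  0.2]
```

{"name": "jog_arm", "arguments": {"linear": [[0.01,0,0.44],[0.01,0,0.44],[0.01,0,0.44]], "twist": [0.035,0.035,0.035]}}

```text
clock: 2.7
position: [0.5107, 0.0361, 0.0815]
tool_rot: [0.675, -0.209, 0.21, -0.675]
wrist_force: [0.4, -2.9, -0.5]
gripper_width: 0.0003
```

{"name": "jog_arm", "arguments": {"linear": [[0,0,0.2],[0,0,0.1]], "twist": [0.018,0.009]}}

```text
clock: 2.9
position: [0.5123, 0.0386, 0.0813]
tool_rot: [-0.672, 0.218, -0.219, 0.673]
wrist_force: [-0.2, -3.3, 2.1]
gripper_width: 0.0
```

```bash
python3 -c "
from h import *
tool()"
```

```text
t 2.9 finger theta 10.99 r 0.1246 z 0.0813 toolz theta 10.6 F along z -2.74 F [-0.2 -3.3  2.1]
```

{"name": "jog_arm", "arguments": {"linear": [[0,0,0.1],[0,0,0.1]], "twist": [0.008,0.008]}}

```text
clock: 3.1
position: [0.5132, 0.0403, 0.081]
tool_rot: [-0.671, 0.224, -0.224, 0.671]
wrist_force: [0.1, -2.6, 3.8]
gripper_width: 0.0
```

{"name": "jog_arm", "arguments": {"linear": [[0,0,0.1],[0,0,0.1]], "twist": [0.008,0.008]}}

```text
clock: 3.3
position: [0.5136, 0.041, 0.0808]
tool_rot: [0.67, -0.23, 0.229, -0.668]
wrist_force: [-9.7, -16.0, 9.0]
gripper_width: 0.0005
```

{"name": "jog_arm", "arguments": {"linear": [[0,0,0.1]], "twist": [0]}}

```text
clock: 3.4
position: [0.5137, 0.0412, 0.0808]
tool_rot: [0.67, -0.23, 0.228, -0.668]
wrist_force: [-15.6, -21.1, 12.3]
gripper_width: -0.0
```

Force has jumped to about 26 N with no further motion, so this looks like the stop. I'll check by picture.

```bash
python3 - <<'E'
from h import *
P=vision.camera_params('wrist');np.save('w2.npy',P,allow_pickle=True);w=snap('wrist','w2');tool()
x,y=proj('',[*AX,.079],P); print(x,y)
cv2.imwrite('pics/w2c.png',cv2.resize(w[60:330,250:640],None,fx=2,fy=2,interpolation=cv2.INTER_CUBIC))
E
```

```text
t 3.45 finger theta 9.69 r 0.125 z 0.0808 toolz theta 8.76 F along z -22.09 F [-12.  -18.6  11.5]
535.9495310268525 239.09242803730737
```

View pics/w2c.png

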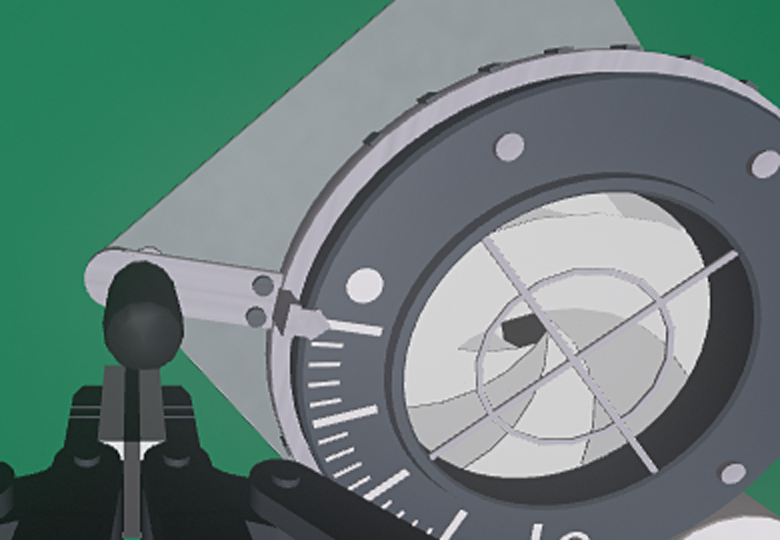

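The pointer lies on the shut mark (crop about (328,324)) and only a sliver of dark remains between the leaves. One more small press will confirm the stop.

{"name": "jog_arm", "arguments": {"linear": [[0,0,0.1],[0,0,0]], "twist": [0,0]}}

```text
clock: 3.65
position: [0.5138, 0.0412, 0.0808]
tool_rot: [0.671, -0.23, 0.228, -0.667]
wrist_force: [-17.0, -22.7, 13.5]
gripper_width: -0.0001
```

```bash
python3 -c "
from h import *
tool()"
```

```text
t 3.65 finger theta 9.62 r 0.125 z 0.0808 toolz theta 8.75 F along z -28.41 F [-17.  -22.7  13.5]
```

It's firm at the stop. Now I'll back off, lift, cross over the knob and come down on the shut side.

{"name": "jog_arm", "arguments": {"linear": [[0,0,-0.6],[0,0,-1.4],[0,-2,0],[0,-2,0],[0,-2,0]], "twist": [0,0,0,0,0]}}

```text
clock: 4.15
position: [0.5027, 0.0275, 0.1413]
tool_rot: [-0.669, 0.229, -0.229, 0.669]
wrist_force: [-0.2, -0.3, -0.0]
gripper_width: 0.0002
```

```bash
python3 - <<'E'
from h import *
from scipy.spatial.transform import Rotation as R
tool(); s=telemetry.sense(); M=R.from_quat(s['tool_rot']).as_matrix()
a=np.radians(A0-18); t=np.r_[AX+.125*np.array([np.cos(a),np.sin(a)]),.14]
print('cm in tool axes',M.T@(t-s['position'])*100)
E
```

```text
t 4.15 finger theta 17.63 r 0.1268 z 0.1413 toolz theta 8.77 F along z -0.35 F [-0.2 -0.3 -0. ]
cm in tool axes [1.366595   0.12924613 7.58291971]
```

{"name": "jog_arm", "arguments": {"linear": [[0.5,0,2.6],[0.5,0,2.5],[0.4,0,2.5],[0,0,0],[0,0,0]], "twist": [0,0,0,0.13,0.13]}}

```text
clock: 4.65
position: [0.5606, 0.0795, 0.1402]
tool_rot: [0.633, -0.316, 0.315, -0.633]
wrist_force: [0.1, -0.3, -0.5]
gripper_width: -0.0003
```

{"name": "jog_arm", "arguments": {"linear": [[0,0,0],[0,0,0],[0,2,0],[0,2,0],[0,2,0]], "twist": [0.13,0.077,0,0,0]}}

```text
clock: 5.15
position: [0.5604, 0.0789, 0.0799]
tool_rot: [-0.598, 0.378, -0.378, 0.598]
wrist_force: [0.4, 0.1, -0.2]
gripper_width: -0.0002
```

```bash
python3 -c "
from h import *
tool()"
```

```text
t 5.15 finger theta -18.19 r 0.1247 z 0.0799 toolz theta -17.98 F along z 0.41 F [ 0.4  0.1 -0.2]
```

{"name": "jog_arm", "arguments": {"linear": [[0.02,0,-0.6],[0.02,0,-0.6],[0.02,0,-0.6],[0.02,0,-0.6],[0.02,0,-0.6]], "twist": [-0.048,-0.048,-0.048,-0.048,-0.048]}}

```text
clock: 5.65
position: [0.5352, 0.0628, 0.0806]
tool_rot: [-0.639, 0.303, -0.303, 0.639]
wrist_force: [0.0, 1.5, -1.3]
gripper_width: 0.0003
```

{"name": "jog_arm", "arguments": {"linear": [[0.02,0,-0.75],[0.02,0,-0.75],[0.02,0,-0.75],[0.02,0,-0.75],[0.02,0,-0.75]], "twist": [-0.06,-0.06,-0.06,-0.06,-0.06]}}

```text
clock: 6.15
position: [0.5098, 0.0353, 0.0806]
tool_rot: [-0.677, 0.204, -0.203, 0.677]
wrist_force: [-0.5, 2.8, -0.2]
gripper_width: 0.0001
```

```bash
python3 -c "
from h import *
tool()"
```

```text
t 6.15 finger theta 12.9 r 0.1248 z 0.0806 toolz theta 13.11 F along z 2.07 F [-0.5  2.8 -0.2]
```

{"name": "jog_arm", "arguments": {"linear": [[0.02,0,-0.75],[0.02,0,-0.75],[0.02,0,-0.75],[0.02,0,-0.75],[0.02,0,-0.75]], "twist": [-0.06,-0.06,-0.06,-0.06,-0.06]}}

```text
clock: 6.65
position: [0.4938, 0.0015, 0.0806]
tool_rot: [-0.7, 0.101, -0.1, 0.7]
wrist_force: [-1.6, 2.6, 0.1]
gripper_width: 0.0002
```

{"name": "jog_arm", "arguments": {"linear": [[0.02,0,-0.75],[0.02,0,-0.75],[0.02,0,-0.75],[0.02,0,-0.75],[0.02,0,-0.75]], "twist": [-0.06,-0.06,-0.06,-0.06,-0.06]}}

```text
clock: 7.15
position: [0.4885, -0.0356, 0.0805]
tool_rot: [-0.707, -0.005, 0.006, 0.707]
wrist_force: [-1.6, 3.2, -0.5]
gripper_width: 0.0003
```

```bash
python3 -c "
from h import *
tool()"
```

```text
t 7.15 finger theta 47.35 r 0.1252 z 0.0805 toolz theta 47.48 F along z 3.23 F [-1.6  3.2 -0.5]
```

{"name": "jog_arm", "arguments": {"linear": [[0.02,0,-0.7],[0.02,0,-0.7],[0.02,0,-0.7],[0.01,0,-0.5],[0,0,0]], "twist": [-0.056,-0.056,-0.056,-0.04,0]}}

```text
clock: 7.65
position: [0.4919, -0.0617, 0.0806]
tool_rot: [-0.703, -0.078, 0.078, 0.703]
wrist_force: [0.4, -0.0, 0.7]
gripper_width: 0.0
```

```bash
python3 - <<'E'
from h import *
P=vision.camera_params('wrist');np.save('w3.npy',P,allow_pickle=True);w=snap('wrist','w3');tool()
x,y=proj('',[*AX,.079],P); print(x,y)
cv2.imwrite('pics/w3c.png',cv2.resize(w[100:320,260:540],None,fx=2.7,fy=2.7,interpolation=cv2.INTER_CUBIC))
E
```

```text
t 7.7 finger theta 59.35 r 0.1246 z 0.0807 toolz theta 59.17 F along z 0.26 F [ 0.7  0.4 -0.3]
531.5303849241761 242.74347566889236
```

View pics/w3c.png

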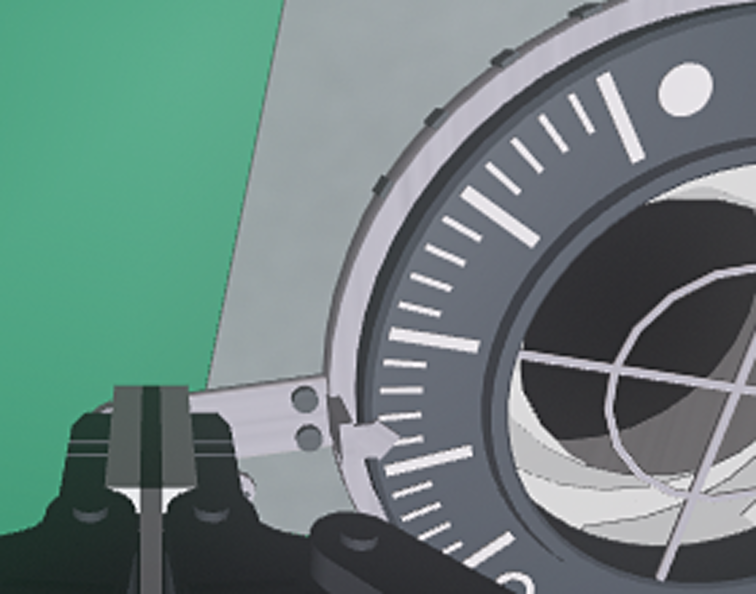

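```bash
python3 - <<'E'
from h import *
P=np.load('w3.npy',allow_pickle=True).item()
C=lambda x,y:(260+x/2.7-.31,100+y/2.7-.31)
M=[(621,118),(501,217),(434,340),(429,460),(488,554)]
W=np.array([ray('',*C(*m),.079,P)[:2] for m in M]); p,e=fitmarks(W)
print(p,np.degrees(p[2]),(e*1e3).round(1))
for z in(.078,.079,.08,.081):
    q=ray('',*C(402,438),z,P)[:2]-p[:2]; print(z,np.hypot(*q),np.degrees(np.arctan2(q[1],q[0])%(2*np.pi)-p[2]))
E
```

```text
[ 0.61379657 -0.03259826  2.34560637  0.06564267] 134.39334518439296 [-0.5 -0.1  0.6  0.9 -0.9  0.1  0.1  0.2  0.3 -0.7]
0.078 0.07134562122498604 69.73314859042969
0.079 0.07156254395811525 69.25005059865177
0.08 0.07178452330983329 68.76990641480924
0.081 0.07201151251826099 68.29275584455134
```

{"name": "jog_arm", "arguments": {"linear": [[0,0,-0.3],[0,0,-0.3],[0,0,-0.25],[0,0,-0.2],[0,0,0]], "twist": [-0.024,-0.024,-0.02,-0.016,0]}}

```text
clock: 8.2
position: [0.4951, -0.0716, 0.0808]
tool_rot: [0.699, 0.108, -0.108, -0.699]
wrist_force: [-1.3, 0.6, 0.3]
gripper_width: 0.0
```

```bash
python3 - <<'E'
from h import *
P=vision.camera_params('wrist');np.save('w4.npy',P,allow_pickle=True);w=snap('wrist','w4');tool()
cv2.imwrite('pics/w4c.png',cv2.resize(w[170:310,340:480],None,fx=4.2,fy=4.2,interpolation=cv2.INTER_CUBIC))
E
```

```text
t 8.25 finger theta 64.25 r 0.1243 z 0.0808 toolz theta 64.05 F along z -0.07 F [ 0.5  0.1 -0.9]
```

View pics/w4c.png

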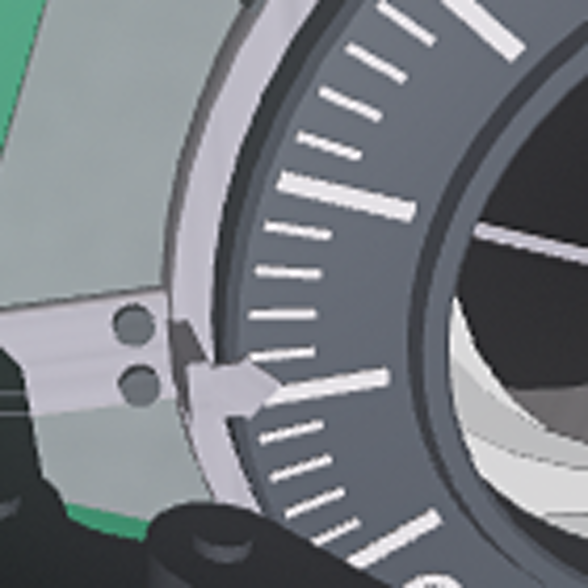

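The pointer tip at crop (285,387) is just short of the three-quarter mark, whose centre line is near (285,393). Parallax matters at this level, so I'll back off and look from a camera position on the lever's radial line.

{"name": "jog_arm", "arguments": {"linear": [[0,0,0.7],[0,0,0.8],[0,-3,0],[0,-3,0],[0,-3,0]], "twist": [0,0,0,0,0]}}

```text
clock: 8.75
position: [0.4903, -0.0564, 0.172]
tool_rot: [0.699, 0.108, -0.108, -0.699]
wrist_force: [-0.0, 0.3, -0.4]
gripper_width: 0.0005
```

```bash
python3 - <<'E'
from h import *
from scipy.spatial.transform import Rotation as R
tool(); s=telemetry.sense(); M=R.from_quat(s['tool_rot']).as_matrix()
P=vision.camera_params('wrist');E=np.array(P['extrinsics']);c=-E[:3,:3].T@E[:3,3]
print('cam',c,'cam in tool',M.T@(c-s['position']),'fwd in tool',M.T@E[2,:3])
a=np.radians(A0+75.5)
for r in (.03,.06,.09):
    t=np.r_[AX+r*np.array([np.cos(a),np.sin(a)]),c[2]]; print(r,'shift cm tool',(M.T@(t-c)*100).round(2), 'px mark',)
E
```

```text
t 8.75 finger theta 56.92 r 0.1253 z 0.172 toolz theta 64.09 F along z 0.33 F [-0.   0.3 -0.4]
cam [0.46696203 0.01911869 0.33604311] cam in tool [ 0.00046837 -0.16408088  0.07899267] fwd in tool [-2.05077159e-04  9.54181571e-01 -2.99228153e-01]
0.03 shift cm tool [  9.45   0.   -10.06] px mark
0.06 shift cm tool [  6.51   0.   -10.65] px mark
0.09 shift cm tool [  3.57   0.   -11.25] px mark
```

{"name": "jog_arm", "arguments": {"linear": [[2.2,0,-3.6],[2.2,0,-3.6],[2.1,0,-3.5],[0,0,0],[0,0,0]], "twist": [0,0,0,0,0]}}

```text
clock: 9.25
position: [0.5845, -0.1392, 0.1701]
tool_rot: [-0.699, -0.107, 0.108, 0.699]
wrist_force: [-0.1, 0.3, -0.6]
gripper_width: 0.0002
```

```bash
python3 - <<'E'
from h import *
P=vision.camera_params('wrist');np.save('w5.npy',P,allow_pickle=True);w=snap('wrist','w5');tool()
E=np.array(P['extrinsics']);print(-E[:3,:3].T@E[:3,3])
u,v=proj('',[*(AX+.075*np.array([np.cos(np.radians(A0+75)),np.sin(np.radians(A0+75))])),.079],P);print(u,v)
u0,v0=int(max(u-110,0)),int(max(v-75,0));print(u0,v0)
cv2.imwrite('pics/w5c.png',cv2.resize(w[v0:v0+150,u0:u0+200],None,fx=4,fy=4,interpolation=cv2.INTER_CUBIC))
E
```

```text
t 9.3 finger theta 120.97 r 0.109 z 0.1705 toolz theta 64.08 F along z 0.47 F [-0.1  0.5 -0.6]
[ 0.5614652  -0.06383076  0.33420664]
296.62164963952785 101.8308993435373
186 26
```

View pics/w5c.png

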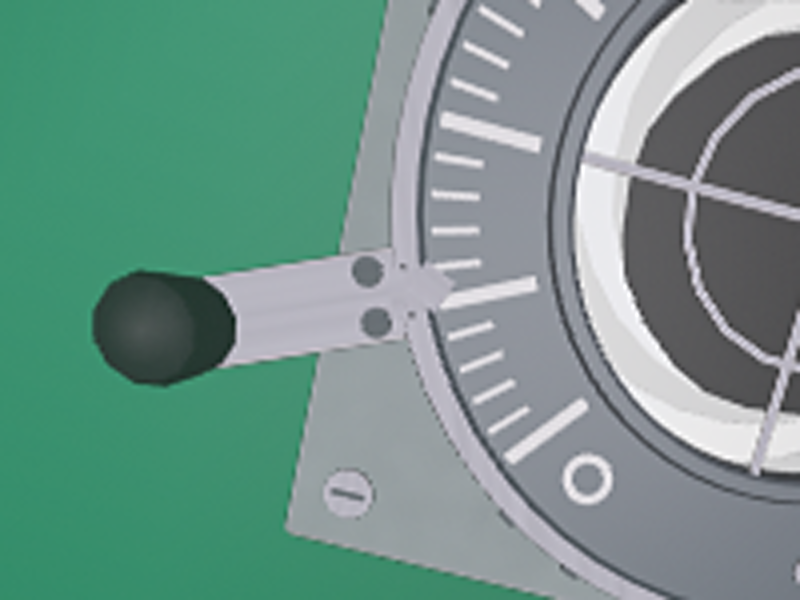

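```bash
cat > m.py <<'E'
from h import *
def unwrap(f,P,z=.0785,cx=None):
    w=cv2.imread(f'pics/{f}.png'); 
    r=np.arange(.060,.078,.0002); th=np.radians(A0+np.arange(-12,112,.1))
    X=AX[0]+r[:,None]*np.cos(th); Y=AX[1]+r[:,None]*np.sin(th)
    K=np.array(P['camera_matrix']);E=np.array(P['extrinsics'])
    q=np.einsum('ij,jab->iab',K@E[:3,:3],np.stack([X,Y,0*X+z]))+(K@E[:3,3])[:,None,None]
    return cv2.remap(w,(q[0]/q[2]).astype(np.float32),(q[1]/q[2]).astype(np.float32),cv2.INTER_CUBIC)
E
python3 - <<'E'
from m import *
P=np.load('w5.npy',allow_pickle=True).item()
C=lambda x,y:(186+x/4-.375,26+y/4-.375)
M=[(491,132),(491,292.5),(548,432)]   # half, 3/4, open
W=np.array([ray('',*C(*m),.0785,P)[:2] for m in M]); k=np.radians([50,75,100])
f=lambda p:np.r_[p[0]+.0655*np.cos(p[2]+k)-W[:,0],p[1]+.0655*np.sin(p[2]+k)-W[:,1]]
s=least_squares(f,[.6136,-.0339,2.33]); p=s.x; print(p,np.degrees(p[2]),s.fun*1e3)
for nm,x,y,z in [('tip',457,286,.08),('levmid1',222,321,.067),('levmid2',397,293,.067),('knobtop',150,327,.109),('m70',460,265,.0785),('m75',491,292.5,.0785),('m80',470,332,.0785)]:
    q=ray('',*C(x,y),z,P)[:2]-p[:2]; print(nm,np.hypot(*q).round(4),np.degrees(np.arctan2(q[1],q[0])%(2*np.pi)-p[2]).round(2))
U=unwrap('w5',P); g=cv2.cvtColor(U,cv2.COLOR_BGR2GRAY)
cv2.imwrite('pics/u5.png',g)
for rr in (.066,.068,.070,.072,.073):
    row=g[int(round((rr-.06)/.0002))].astype(float); on=row>(row.min()+row.max())/2+15
    e=np.flatnonzero(np.diff(np.r_[0,on,0])); seg=[((a+b-1)/2*.1-12,(b-a)*.1) for a,b in zip(e[::2],e[1::2])]
    print(rr,[(round(a,1),round(b,1)) for a,b in seg if 20<a<110])
E
```

```text
[ 0.61290591 -0.03336449  2.33432251] 133.74682811795157 [ 0.29974344 -0.1612206  -0.13852251 -0.28376494 -0.19019352  0.47395864]
tip 0.0714 72.98
levmid1 0.1205 72.39
levmid2 0.0843 72.41
knobtop 0.1234 72.32
m70 0.0704 69.95
m75 0.0653 74.92
m80 0.0711 80.09
0.066 [(np.float64(24.7), np.float64(3.5)), (np.float64(67.4), np.float64(81.7))]
0.068 [(np.float64(24.6), np.float64(3.0)), (np.float64(27.4), np.float64(1.1)), (np.float64(30.9), np.float64(4.5)), (np.float64(34.7), np.float64(2.1)), (np.float64(37.0), np.float64(2.3)), (np.float64(39.6), np.float64(1.9)), (np.float64(42.1), np.float64(2.2)), (np.float64(67.1), np.float64(47.1)), (np.float64(94.2), np.float64(6.7)), (np.float64(99.7), np.float64(3.3)), (np.float64(103.6), np.float64(3.9)), (np.float64(107.6), np.float64(2.8))]
0.07 [(np.float64(24.6), np.float64(2.8)), (np.float64(27.5), np.float64(1.5)), (np.float64(29.8), np.float64(1.8)), (np.float64(32.2), np.float64(2.4)), (np.float64(36.1), np.float64(4.6)), (np.float64(39.7), np.float64(1.9)), (np.float64(42.1), np.float64(2.4)), (np.float64(44.6), np.float64(2.0)), 
[... 392 characters left out ...]
41.0), np.float64(4.5)), (np.float64(44.6), np.float64(2.0)), (np.float64(46.7), np.float64(2.1)), (np.float64(49.6), np.float64(2.9)), (np.float64(52.3), np.float64(2.1)), (np.float64(63.3), np.float64(19.1)), (np.float64(75.6), np.float64(5.2)), (np.float64(81.0), np.float64(4.8)), (np.float64(88.4), np.float64(9.7)), (np.float64(95.8), np.float64(4.0)), (np.float64(99.7), np.float64(3.1)), (np.float64(105.2), np.float64(7.2))]
0.073 [(np.float64(22.2), np.float64(1.3)), (np.float64(24.7), np.float64(2.7)), (np.float64(27.4), np.float64(1.8)), (np.float64(29.6), np.float64(1.9)), (np.float64(34.7), np.float64(7.4)), (np.float64(39.7), np.float64(1.8)), (np.float64(76.4), np.float64(71.2))]
```

Tip, lever and knob top all read 72.4–73.2°, about 2° short (12 crop px below the mark, with 33 px per 5°). I'll go back and push the rest.

{"name": "jog_arm", "arguments": {"linear": [[-2.2,0,3.6],[-2.2,0,3.6],[-2.1,0,3.5],[0,0,0]], "twist": [0,0,0,0]}}

```text
clock: 9.7
position: [0.4873, -0.0539, 0.1713]
tool_rot: [-0.699, -0.108, 0.108, 0.699]
wrist_force: [1.8, -0.7, -0.1]
gripper_width: -0.0001
```

{"name": "jog_arm", "arguments": {"linear": [[0,3,0],[0,3,0],[0,3,0],[0,0,-0.8],[0,0,-0.5]], "twist": [0,0,0,0,0]}}

```text
clock: 10.2
position: [0.4949, -0.0699, 0.0819]
tool_rot: [0.699, 0.108, -0.107, -0.699]
wrist_force: [1.1, 0.7, -0.3]
gripper_width: -0.0004
```

```bash
python3 -c "
from h import *
tool()"
```

```text
t 10.2 finger theta 63.45 r 0.1241 z 0.0819 toolz theta 64.09 F along z 0.38 F [ 1.1  0.7 -0.3]
```

{"name": "jog_arm", "arguments": {"linear": [[0,0,-0.2],[0,0,-0.15],[0,0,-0.15],[0,0,0],[0,0,0]], "twist": [-0.012,-0.012,-0.011,0,0]}}

```text
clock: 10.7
position: [0.4961, -0.0743, 0.081]
tool_rot: [0.697, 0.12, -0.12, -0.697]
wrist_force: [0.0, 0.3, 0.2]
gripper_width: 0.0001
```

```bash
python3 -c "
from h import *
tool()"
```

```text
t 10.7 finger theta 65.55 r 0.1243 z 0.081 toolz theta 66.07 F along z 0.26 F [0.  0.3 0.2]
```

{"name": "jog_arm", "arguments": {"linear": [[0,0,-0.1],[0,0,0],[0,0,0]], "twist": [-0.008,0,0]}}

```text
clock: 11.0
position: [0.4963, -0.0751, 0.0808]
tool_rot: [-0.696, -0.122, 0.122, 0.696]
wrist_force: [-0.6, 1.7, 2.7]
gripper_width: 0.0006
```

```bash
python3 -c "
from h import *
tool()"
```

```text
t 11.0 finger theta 65.97 r 0.1243 z 0.0808 toolz theta 66.53 F along z 1.82 F [-0.6  1.7  2.7]
```

{"name": "jog_arm", "arguments": {"linear": [[0,0,0.7],[0,0,0.8],[0,-3,0],[0,-3,0],[0,-3,0]], "twist": [0,0,0,0,0]}}

```text
clock: 11.5
position: [0.4908, -0.0605, 0.1717]
tool_rot: [-0.696, -0.122, 0.123, 0.696]
wrist_force: [-0.4, 0.0, 0.3]
gripper_width: -0.0001
```

{"name": "jog_arm", "arguments": {"linear": [[2.2,0,-3.6],[2.2,0,-3.6],[2.1,0,-3.5],[0,0,0],[0,0,0]], "twist": [0,0,0,0,0]}}

```text
clock: 12.0
position: [0.5885, -0.1392, 0.1698]
tool_rot: [-0.696, -0.122, 0.123, 0.697]
wrist_force: [1.0, -0.8, 0.3]
gripper_width: 0.0003
```

```bash
cat >> m.py <<'E'
from scipy.signal import find_peaks
from scipy.ndimage import gaussian_filter1d as gf
def prof(f,P,rs,z,lo,hi):
    w=cv2.cvtColor(cv2.imread(f'pics/{f}.png'),cv2.COLOR_BGR2GRAY); th=np.arange(lo,hi,.05); a=np.radians(A0+th)
    r=np.array(rs)[:,None]; X=AX[0]+r*np.cos(a); Y=AX[1]+r*np.sin(a)
    K=np.array(P['camera_matrix']);E=np.array(P['extrinsics'])
    q=np.einsum('ij,jab->iab',K@E[:3,:3],np.stack([X,Y,0*X+z]))+(K@E[:3,3])[:,None,None]
    g=cv2.remap(w,(q[0]/q[2]).astype(np.float32),(q[1]/q[2]).astype(np.float32),cv2.INTER_CUBIC)
    return th,gf(g.mean(0).astype(float),4)
def report(f):
    P=np.load(f'{f}.npy',allow_pickle=True).item()
    for nm,rs,z in [('long',np.arange(.061,.065,.0005),.0785),('short',np.arange(.0675,.071,.0005),.0785)]:
        th,g=prof(f,P,rs,z,40,108); pk,_=find_peaks(g,prominence=10); print(f,nm,th[pk].round(2))
    for rs in (.092,.100,.108):
        th,g=prof(f,P,[rs-.001,rs,rs+.001],.067,60,88); d=np.gradient(g); i,j=d.argmax(),d.argmin()
        print(f,'lever r',rs,'edges',th[i].round(2),th[j].round(2),'mid',((th[i]+th[j])/2).round(2),'width mm',(rs*1e3*np.radians(th[j]-th[i])).round(1))
E
python3 - <<'E'
from m import *
P=vision.camera_params('wrist');np.save('w6.npy',P,allow_pickle=True);w=snap('wrist','w6')
report('w5');report('w6')
def rect(f):
    P=np.load(f'{f}.npy',allow_pickle=True).item()
    a=np.radians(A0+75); c=AX+.078*np.array([np.cos(a),np.sin(a)])  # rotate so the 75 radial points left
    n=390; s=.045/n; ii,jj=np.meshgrid(np.arange(n)-n/2,np.arange(520)-260)
    ex=-np.array([np.cos(a),np.sin(a)]); ey=np.array([-ex[1],ex[0]])
    X=c[0]+s*(ii*ex[0]-jj*ey[0]); Y=c[1]+s*(ii*ex[1]-jj*ey[1])
    K=np.array(P['camera_matrix']);E=np.array(P['extrinsics'])
    q=np.einsum('ij,jab->iab',K@E[:3,:3],np.stack([X,Y,0*X+.0785]))+(K@E[:3,3])[:,None,None]
    return cv2.remap(cv2.imread(f'pics/{f}.png'),(q[0]/q[2]).astype(np.float32),(q[1]/q[2]).astype(np.float32),cv2.INTER_CUBIC)
cv2.imwrite('pics/r56.png',np.hstack([rect('w5'),rect('w6')]))
E
```

```text
w5 long [49.9 74.8 99.9]
w5 short [44.55 49.85 54.55 59.5  64.5  69.5  74.85 79.55 84.5  89.55 94.55 99.9 ]
w5 lever r 0.092 edges 76.95 73.85 mid 75.4 width mm -5.0
w5 lever r 0.1 edges 67.25 77.25 mid 72.25 width mm 17.5
w5 lever r 0.108 edges 67.65 77.0 mid 72.32 width mm 17.6
w6 long [49.9  74.85 99.9 ]
w6 short [44.55 49.9  54.55 59.55 64.5  69.5  74.75 79.5  84.55 89.55 94.55 99.9 ]
w6 lever r 0.092 edges 72.2 75.5 mid 73.85 width mm 5.3
w6 lever r 0.1 edges 68.95 78.85 mid 73.9 width mm 17.3
w6 lever r 0.108 edges 69.2 78.7 mid 73.95 width mm 17.9
```

View pics/r56.png

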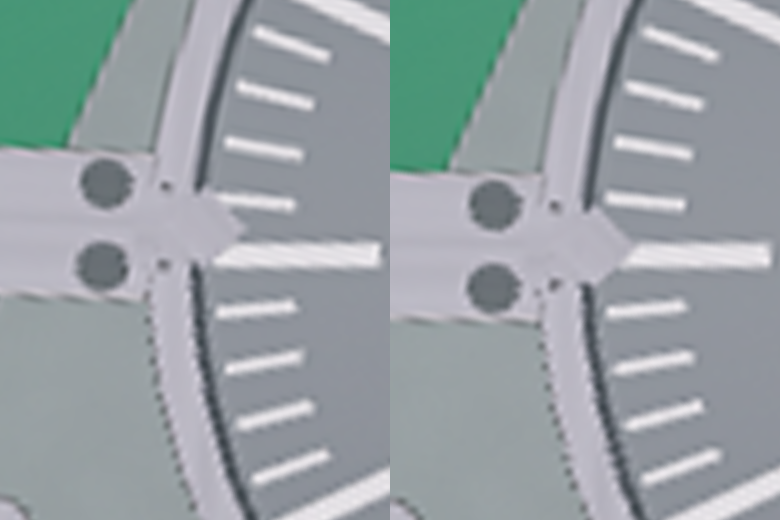

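The rectified pair (left before, right now) shows the pointer tip at y≈245 against the mark at y≈255, with 53 px per 5°, so about 0.9° is left. The lever profile agrees: 73.9 against the mark's 74.85. I'll push on by 0.9°, to finger θ ≈ 66.85.

{"name": "jog_arm", "arguments": {"linear": [[-2.2,0,3.6],[-2.2,0,3.6],[-2.1,0,3.5],[0,0,0]], "twist": [0,0,0,0]}}

```text
clock: 12.45
position: [0.4877, -0.058, 0.1712]
tool_rot: [-0.696, -0.123, 0.124, 0.696]
wrist_force: [0.0, 0.7, 0.1]
gripper_width: -0.0003
```

{"name": "jog_arm", "arguments": {"linear": [[0,3,0],[0,3,0],[0,3,0],[0,0,-0.8],[0,0,-0.5]], "twist": [0,0,0,0,0]}}

```text
clock: 12.95
position: [0.4961, -0.0737, 0.0819]
tool_rot: [0.697, 0.123, -0.122, -0.696]
wrist_force: [0.4, -0.6, 0.6]
gripper_width: 0.0002
```

{"name": "jog_arm", "arguments": {"linear": [[0,0,-0.15],[0,0,-0.1],[0,0,-0.05],[0,0,0],[0,0,0]], "twist": [-0.008,-0.008,0,0,0]}}

```text
clock: 13.45
position: [0.4968, -0.0761, 0.0811]
tool_rot: [0.695, 0.128, -0.128, -0.695]
wrist_force: [-0.5, 1.2, 1.5]
gripper_width: -0.0002
```

```bash
python3 -c "
from h import *
tool()"
```

```text
t 13.45 finger theta 66.44 r 0.1242 z 0.0811 toolz theta 67.45 F along z 1.25 F [-0.5  1.2  1.5]
```

{"name": "jog_arm", "arguments": {"linear": [[0,0,-0.1],[0,0,0],[0,0,0]], "twist": [0,0,0]}}

```text
clock: 13.75
position: [0.4971, -0.0771, 0.0808]
tool_rot: [-0.695, -0.128, 0.128, 0.695]
wrist_force: [0.4, 2.0, 2.5]
gripper_width: 0.0003
```

```bash
python3 -c "
from h import *
tool()"
```

```text
t 13.75 finger theta 66.91 r 0.1243 z 0.0808 toolz theta 67.45 F along z 1.76 F [0.4 2.  2.5]
```

{"name": "jog_arm", "arguments": {"linear": [[0,0,0.7],[0,0,0.8],[0,-3,0],[0,-3,0],[0,-3,0]], "twist": [0,0,0,0,0]}}

```text
clock: 14.25
position: [0.4912, -0.0624, 0.1717]
tool_rot: [-0.695, -0.128, 0.128, 0.695]
wrist_force: [-0.1, 0.3, 0.2]
gripper_width: -0.0003
```

{"name": "jog_arm", "arguments": {"linear": [[2.2,0,-3.6],[2.2,0,-3.6],[2.1,0,-3.5],[0,0,0],[0,0,0]], "twist": [0,0,0,0,0]}}

```text
clock: 14.75
position: [0.5902, -0.1396, 0.1698]
tool_rot: [-0.695, -0.127, 0.128, 0.696]
wrist_force: [-0.2, -0.3, -0.4]
gripper_width: 0.0001
```

```bash
python3 - <<'E'
from m import *
P=vision.camera_params('wrist');np.save('w7.npy',P,allow_pickle=True);w=snap('wrist','w7');report('w7')
E=np.array(P['extrinsics']);print(-E[:3,:3].T@E[:3,3])
C=lambda f:np.load(f+'.npy',allow_pickle=True).item()
# pointer profile vs theta at its triangular tip
for f in('w5','w6','w7'):
    P=C(f)
    for r in (.0725,.0735,.0745):
        th,g=prof(f,P,[r],.080,64,84); d=np.gradient(g); m=abs(th-74)<5; i=(d*m).argmax();j=(d*m).argmin(); print(f,r,th[i].round(2),th[j].round(2),((th[i]+th[j])/2).round(2))
E
```

```text
w7 long [49.95 74.85 99.9 ]
w7 short [44.55 49.15 54.5  59.55 64.5  69.5  74.85 79.5  84.55 89.55 94.55 99.9 ]
w7 lever r 0.092 edges 79.55 80.35 mid 79.95 width mm 1.3
w7 lever r 0.1 edges 69.9 79.8 mid 74.85 width mm 17.3
w7 lever r 0.108 edges 70.15 79.65 mid 74.9 width mm 17.9
[ 0.5629664  -0.06565769  0.33395684]
w5 0.0725 73.45 70.05 71.75
w5 0.0735 79.0 75.6 77.3
w5 0.0745 79.0 75.55 77.27
w6 0.0725 79.0 70.15 74.57
w6 0.0735 69.05 70.15 69.6
w6 0.0745 69.05 70.1 69.57
w7 0.0725 73.4 70.05 71.72
w7 0.0735 79.0 70.05 74.52
w7 0.0745 79.0 70.05 74.52
```

```bash
python3 -c "
from h import *
a=cv2.imread('pics/scene0.png').astype(int);b=snap('scene','scene9').astype(int)
for n,(u,v) in dict(cap=(284,200),reel=(378,202),tape=(312,281),bottle=(400,152)).items(): print(n,abs(a-b)[v-18:v+18,u-14:u+14].mean().round(1))
print(env.job_done())"
```

```text
cap 5.3
reel 1.6
tape 1.5
bottle 1.2
the job is handed in; nothing more can be done
None
```

The damper is set to three-quarters open and the job is handed in, at about 15 s of the 61 s allowed.

- **Shutting:** I pushed the lever clockwise with the closed fingers until it stopped. The force rose from about 3 N to 28 N with no further motion, and the pointer stood on the shut mark. A small dark gap was still visible between the leaves at the stop.
- **Setting:** I crossed over the knob and pushed anticlockwise in small steps, looking between pushes. It never had to be pushed back.
- **Final reading:** The lever's centre line read 74.9° and the three-quarter mark 74.85° in the same measured scale. The fingers were lifted clear at hand-in.
- **Checks that disagreed or were limited:**
  - Earlier readings of the pointer tip and of the lever differed by up to 0.6°, because of parallax and the axis estimate.
  - The automatic measurement of the pointer tip's edges in the last image was unusable. The final figure therefore rests on the lever edges and the finger travel, not on another viewed picture, as the 12-picture limit was reached.
- **Other things on the bench:** No unexpected contact forces appeared. The before and after pictures show the reel, tape and bottle unchanged. The capacitor's patch differed slightly more than the others. I put that down to the arm's shadow but did not check it. I did not compare the heat sink, pliers or circuit board.

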